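Reload a sample tube with sprung tongs

TASK

With the sprung tongs, never touching the tube with the gripper itself, lift the capped sample tube that stands apart at the near end of the white rack, stand it in the one empty metal tube holder and press it fully home: its stiff seat slides down and then stops dead, at a depth that must be felt; press on the stop for a moment with 10 to 18 N (over 22 N breaks the tube). Then let go of the tube and stand the tongs fully down in their grey holder again, leaving everything else in place.

Things in the scene. Friction and masses are not known exactly. Their poses are not given: they have to be found in the camera images.
- tongs: Sprung steel tongs, 126 mm long, 0.09 kg, upright in the grey holder, jaws down. Origin: jaw ends, midway between the open arms; z up to the bow, y the direction in which the arms close. The pose is that of the -y arm, which tilts about x by up to 0.11 rad when squeezed. A light squeeze (1 to 2 mm) carries them open; about 9 mm of closing at the rolls shuts the jaws on an 18 mm cap.
- tongs_grip (a point): Point midway between the two round black rubber rolls (radius 7 mm, 26 mm long along x) on the arms' outsides, 79 mm above the jaw ends. Squeeze them from above between the gripper's fingers. Open, 52 mm over the rolls; about 43 mm when shut on a cap. The spring resists with 9 N (open) to 15 N (shut). A grip of 40 to 60 N there holds a cap well; the jaws get 1/2.6 of the force beyond the spring's.
- tongs_bow (a point): Centre of the round hub (radius 5 mm, 18 mm long along x) on which the arms pivot, 42 mm above the rolls and 121 mm above the jaw ends. It lies between the gripper's fingers when the rolls are held.
- tongs_jaw (a point): Point midway between the jaws, at the underside of their lips, 18 mm above the jaw ends. Jaws: upright V plates, 20 mm tall, 20 mm wide along x, which centre a round cap; open, 54 mm over their outsides. The lips stand 32 mm apart when open and reach 4 mm over a cap's top when shut, so they can push it down. Lower the open jaws until this point is 1 to 3 mm above the cap's top, then squeeze.
- holder: Grey holder for the tongs, fixed: base 75 x 105 x 10 mm with a flared rectangular well. Origin: underside centre; z up, y along the well's long side, the direction in which the standing tongs' arms close. Well floor 10 mm above the table (the standing tongs' origin is at that height), rim 51 mm; inside 23 x 66 mm at the floor, 34 x 74 mm at the rim.
- rack: White plastic rack, fixed, 170 x 80 x 32 mm. Origin: underside centre, z up. Eight fixed tubes like the one to move fill its +x end (nearest axis 82 mm from the free-standing tube's); their caps end 76 mm above the table.
- rack_hole (a point): Mouth of the hole at the rack's -x end (60 mm from the rack's centre, 32 mm above the table), 19 mm wide and 28 mm deep, in which the tube to move stands loosely.
- tube: The sample tube to move, 70 mm long, 18 g. Origin: lowest point of its round bottom; z up along the tube. Glass body 16 mm in diameter; cap 18 mm in diameter, from 52 to 70 mm above the origin (its top is flat).
- puck: The empty one of three alike round aluminium tube holders (48 mm wide, 52 mm tall), fixed. Origin: underside centre, z up. Hole 19 mm wide. In it a seat resists with 6 N of friction, slides down 4 to 10 mm to a dead stop and stays where pushed. The stop's height differs each time: fully home, a tube's lowest point is 10 to 34 mm above the table. Press on the stop with 10 to 18 N; over 22 N breaks it.
- puck_mouth (a point): Centre of the empty holder's mouth, 52 mm above the table.
- tube_b: Another tube like the first, standing home in its own holder near the empty one: leave it.
- tube_c: Another tube like the first, standing home in its own holder near the empty one: leave it.
- tape: Roll of tape, 90 mm wide and 19 mm tall, lying flat: leave it.
- phone: Phone 72 x 150 x 9 mm lying on the table: leave it.
- sanitizer: Bottle 56 mm wide, 130 mm tall: leave it.
- pen: Pen 150 mm long lying on the table: leave it.
- cup: Paper cup 72 mm wide, 85 mm tall: leave it.

How it is judged:
By the outcome, as a careful person would: the job done as asked, in the order asked, and still so for the second after the job is handed in, with the robot touching nothing.
It also fails if it takes over 61 s, if anything falls off the work surface, if the arm or the gripper's body presses on something with over 40 N, if the wrist force passes 120 N, or if a joint passes its speed limit or range.

ROBOT

A 6-joint arm with a two-finger parallel gripper is mounted at the origin on the work surface. World frame = base frame: x ahead of the robot, y to its left, z up, the work surface at z = 0. Lengths are in m, angles in degrees, forces in N, time in s.
With the tool pointing down it reaches from about 0.25 to 0.725 m from the base axis. Payload 9.7 kg.
Tool frame: the origin (TCP) lies between the finger pads; the fingertips stand 11 mm ahead of it and the grasp point (between the pads) lies 8 mm behind it; z points along the fingers, y is the line along which they close (so a half turn about z gives the same grasp; the last joint's range is limited). The gripper opens to 85 mm and grips with 20 to 120 N. Pads are 22 mm wide; open, the fingers measure 114 mm over their backs; the gripper's body (76 mm by 85 mm) begins 54 mm behind the grasp point. The pads swing forward as they close: fully open they stand 13 mm farther back than shut.
Start: joints at [-71.104, 4.979, 10.078, 95.1, 0, 90], TCP at [0.178, -0.52, 0.215] pointing down, gripper open.
Joint ranges: [-179.16, 179.16], [-48.56, 103.87], [-65.8, 70.77], [-126.05, 130.52], [-82.76, 87.17], [-180, 180]. Speed limits (degrees/s): [127.2, 127.2, 147.25, 180, 180, 180].

INTERFACE

Orientations are given as [roll, pitch, yaw] about the fixed x, y, z axes, in that order (R = Rz(yaw) Ry(pitch) Rx(roll)).
In Python, from workcell import monitor, cams, ticket gives the robot as it stands.
- The arm moves only by the tool carry_out, never from a script. Its argument "plan" is a list of rows, each an object with "travel": the shift along the world's x, y, z as a fraction of full scale, a list of three; "angular": the turn, a rotation vector about the world's x, y, z as a fraction of full scale, a list of three; "grip": the gripper's target within -1 to 1 (fully open at 1, half-way at 0, shut at -1). In form: [{"travel": [x, y, z], "angular": [ax, ay, az], "grip": grip}, ...]. A call has 1 to 8 rows; each row is the pose to reach, as a shift and turn from the pose commanded when the call began; what a row does not reach only later rows make up. Full scale, the value 1, is 300 mm for a shift and 0.5 rad for a turn. A row lasts 1/12 s, in which the tool goes at most 41.7 mm and 7.16 degrees, less where a joint would pass 70% of its speed; a pose out of reach is approached as far as the arm can. A call with a number of a shift or a turn outside -1 to 1 is refused whole. A call with a gripper value outside its range is refused whole. The fingers move at their own pace and stop on an object; "grip_force" is the grip in N (left out, the last holds). Time passes only in rows, so rows that repeat a pose let the fingers close. It gives the time, the measured TCP pose, the force, the opening and the grip force at its end, in the units of the state.
- monitor.get_obs(): the state, without advancing time (a new reading comes with each control period).
- cams.camera(name): name is "side" or "top"; returns a dict with "frame" (384x512x3 uint8, red, green, blue), "mtx" (3x3 intrinsics, pixels), "view" (4x4, takes a point from world to camera coordinates). Camera axes: x right, y up, looking along -z (the intrinsics and any distortion apply to the point x, -y, -z); pixel columns grow to the right and rows downward; lengths in m; the calibration is good to about 2 mm. A picture is of the moment at which its call begins. There is no depth.
- ticket.job_done(): hands the job in; it is judged then, once.
The state is a dict: "time": time; "q": joint angles; "qd": joint speeds; "joint_efforts": joint torques, N m; "ee_pos": TCP position; "tcp_rot": TCP orientation; "wrist_force": force on the tool from outside, world axes, zero at the start; "torque": the same for the moment, N m; "opening": finger opening in m; "grasp_force": force on a finger pad.
Only numpy, scipy, OpenCV 4.12 (cv2) and the standard library are available. Lean on these libraries where they do the work, as an engineer would, in place of code of your own. Each camera call takes 0.05 s, during which the arm holds its last target. There are 200 camera calls.

## Working session

There is one attempt and no reset: what is moved stays moved. The work goes in short steps, Python scripts to look and compute and a tool call to move; the robot and the scene stay as the last step left them, time stands still between calls to the robot, and variables do not carry over. Pictures are saved under pics/ and viewed, at most 13 in all, crops included, and the job is handed in when it is done.

Besides the shell and the picture viewer there is one more tool, called after "Call:" by a JSON object that holds its "api" and its "payload". carry_out: Moves the arm, as the interface text tells. Its arguments: {"type":"object","properties":{"plan":{"type":"array","items":{"type":"object","properties":{"travel":{"type":"array","items":{"type":"number"}},"angular":{"type":"array","items":{"type":"number"}},"grip":{"type":"number"}}}},"grip_force":{"type":"number"}},"required":["plan"]}

```bash
mkdir -p pics; python3 - <<'E'
from workcell import monitor,cams
import cv2,json,numpy as np
print(monitor.get_obs())
for n in("side","top"):
    c=cams.camera(n); cv2.imwrite(f"pics/{n}0.png",c["frame"][:,:,::-1]); print(n,[k for k in c],c["mtx"],c["view"])
    np.savez(f"{n}0.npz",**{k:v for k,v in c.items()})
E
```

```text
{'time': 0.0, 'q': array([-7.11031834e+01,  5.00715110e+00,  1.00334858e+01,  9.50983373e+01,
       -7.51408958e-05,  9.00003341e+01]), 'qd': array([-0.00315527,  0.04775241, -0.01228948, -0.0515134 , -0.10598608,
        0.06351707]), 'joint_efforts': array([ 1.40162065e-04, -5.20394683e+01,  4.64800787e+01,  1.64504122e-02,
        2.79044990e-06,  9.65467599e-07]), 'ee_pos': array([ 0.17804405, -0.52011963,  0.21481229]), 'tcp_rot': array([-1.79927997e+02,  7.55606703e-05,  1.88964826e+01]), 'wrist_force': array([-1.6290628 ,  0.21883536,  0.27718487]), 'torque': array([0.0120517 , 0.01105365, 0.00912362]), 'grasp_force': 0.0, 'opening': 0.08540767910130685}
side ['frame', 'mtx', 'view'] [[400.70328911   0.         259.08959342]
 [  0.         400.70328911 188.09288995]
 [  0.           0.           1.        ]] [[-0.79416779 -0.6074871   0.01602991  0.51444712]
 [ 0.44598621 -0.56471436  0.6944019  -0.29339237]
 [-0.41278787  0.55862073  0.71940882 -0.75556559]
 [ 0.          0.          0.          1.        ]]
top ['frame', 'mtx', 'view'] [[353.85106175   0.         260.111854  ]
 [  0.         353.85106175 190.14687325]
 [  0.           0.           1.        ]] [[ 0.02728713 -0.99943073 -0.01984021  0.06386762]
 [ 0.99557205  0.02538503  0.09050909 -0.59188188]
 [-0.08995393 -0.02222209  0.99569798 -1.04786808]
 [ 0.          0.          0.          1.        ]]
```

View pics/side0.png

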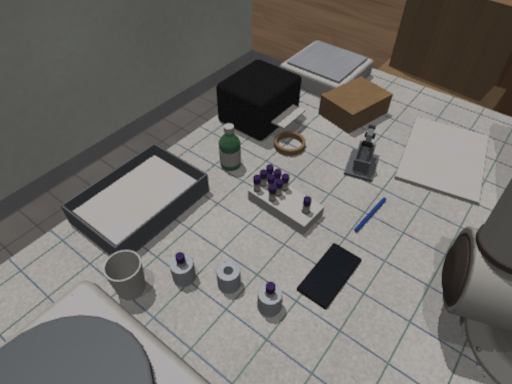

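View pics/top0.png

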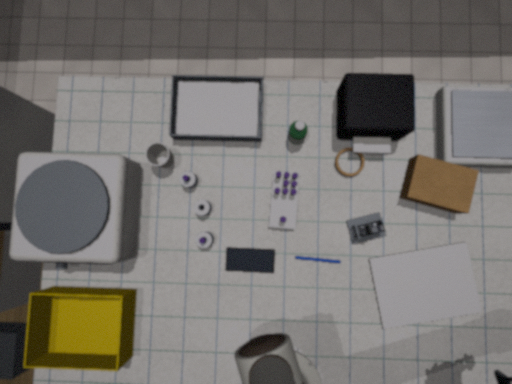

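The side view shows the tongs at (367,150), the free tube at (307,203) and the empty puck at (228,275). In the top view the holder is at (367,228), the tube at (283,220) and the puck at (203,208). I'll enlarge these.

```bash
cat > h.py <<'E'
import numpy as np,cv2
def load(n): return np.load(n+".npz")
def ray(c,u,v):
    d=np.linalg.inv(c["mtx"])@[u,v,1]; R=c["view"][:3,:3]; t=c["view"][:3,3]
    return -R.T@t, R.T@(d*[1,-1,-1])
def plane(c,u,v,z):
    o,d=ray(c,u,v); return o+d*(z-o[2])/d[2]
def tri(a,b):
    A=0;y=0
    for c,u,v in(a,b):
        o,d=ray(c,u,v); d/=np.linalg.norm(d); P=np.eye(3)-np.outer(d,d); A=A+P;y=y+P@o
    return np.linalg.solve(A,y)
def proj(c,p):
    q=c["view"][:3,:3]@p+c["view"][:3,3]; q=c["mtx"]@(q*[1,-1,-1]); return q[:2]/q[2]
def crop(c,u,v,w,h,s): 
    return cv2.resize(c["frame"][v:v+h,u:u+w,::-1],None,fx=s,fy=s,interpolation=cv2.INTER_CUBIC)
E
python3 - <<'E'
from h import *
t=load("top0");s=load("side0")
a=crop(t,335,200,64,48,6);b=crop(s,335,120,64,72,6)
c=crop(t,180,165,64,48,6);d=crop(s,205,250,64,48,6)
L=np.vstack([a,c]);R=np.vstack([b,d])[:576]
R=np.vstack([b[:432],d[:144]])
cv2.imwrite("pics/m1.png",np.hstack([L,R]))
# purple caps
for n,c in(("top",t),("side",s)):
    h=cv2.cvtColor(c["frame"],cv2.COLOR_RGB2HSV)
    m=cv2.inRange(h,(120,70,20),(160,255,200))
    k,_,st,ce=cv2.connectedComponentsWithStats(m)
    print(n,[(st[i].tolist(),ce[i].round(1).tolist()) for i in range(1,k) if st[i,4]>8])
E
```

```text
top [([277, 172, 4, 5, 15], [278.2, 174.1]), ([285, 173, 4, 5, 16], [286.2, 174.8]), ([293, 174, 4, 5, 16], [294.4, 175.6]), ([183, 176, 6, 5, 21], [185.6, 178.0]), ([284, 180, 4, 6, 21], [285.4, 182.6]), ([292, 181, 4, 6, 18], [293.4, 183.6]), ([275, 189, 4, 4, 14], [276.7, 190.5]), ([283, 189, 4, 5, 17], [284.6, 190.9]), ([291, 189, 5, 5, 18], [293.1, 191.2]), ([281, 217, 4, 5, 15], [282.5, 219.1]), ([200, 238, 5, 5, 22], [202.1, 239.9])]
side [([254, 165, 35, 29, 444], [271.7, 178.2]), ([304, 197, 7, 9, 54], [306.7, 200.8]), ([176, 253, 9, 11, 77], [179.8, 257.6]), ([266, 282, 9, 12, 90], [269.9, 287.5])]
```

View pics/m1.png

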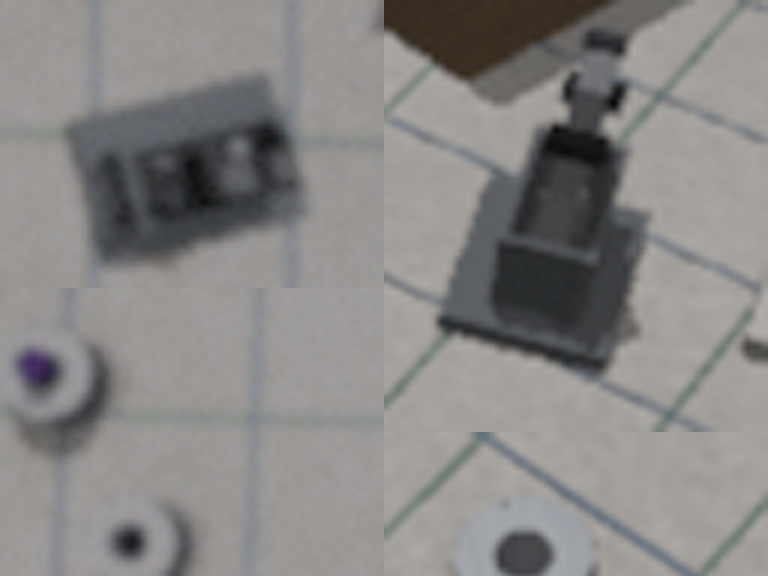

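The enlarged view shows the holder base corners (top and side), the hub near side (372,126) and the rolls near side (370,135) and (367,144).

```bash
python3 - <<'E'
from h import *
np.set_printoptions(precision=4,suppress=True)
t=load("top0");s=load("side0")
T=[(346.3,221.7),(379.2,212.5),(385,235),(351.7,243.7)]
S=[(344.3,173),(372,180),(379.3,155.3),(353.5,148.3)]
PT=np.array([plane(t,*p,.01)for p in T]);PS=np.array([plane(s,*p,.01)for p in S])
print(PT,PT.mean(0));print(PS,PS.mean(0))
for P in(PT,PS):
    print([ (np.linalg.norm(P[i]-P[(i+1)%4]).round(4),np.degrees(np.arctan2(*(P[(i+1)%4]-P[i])[1::-1])).round(1)) for i in range(4)])
print("rollmid",plane(s,335+201/6,120+117/6,.089),"hub",plane(s,335+221/6,120+40/6,.131))
print("cams",[ray(c,0,0)[0] for c in(t,s)])
# tube cap: top view centroid=cap top z~.074 ; side
print("tube",tri((t,282.5,219.1),(s,306.7,200.8)),plane(t,282.5,219.1,.072),plane(s,306.7,200.8,.065))
print("b",tri((t,202.1,239.9),(s,269.9,287.5)),"c",tri((t,185.6,178),(s,179.8,257.6)))
# puck mouth: dark hole
for n,c,roi in(("t",t,(195,198,20,20)),("s",s,(218,262,22,20))):
    x,y,w,h=roi; g=cv2.cvtColor(c["frame"],cv2.COLOR_RGB2GRAY)[y:y+h,x:x+w].astype(float)
    m=(g<105).astype(np.uint8);k,_,st,ce=cv2.connectedComponentsWithStats(m)
    for i in range(1,k):
        if st[i,4]>5: u,v=ce[i]+[x,y]; print(n,st[i],u,v,plane(c,u,v,.052))
E
```

```text
[[ 0.5017 -0.1855  0.01  ]
 [ 0.5324 -0.2853  0.01  ]
 [ 0.4647 -0.3025  0.01  ]
 [ 0.4357 -0.2022  0.01  ]] [ 0.4836 -0.2439  0.01  ]
[[ 0.503  -0.1805  0.01  ]
 [ 0.4335 -0.2021  0.01  ]
 [ 0.4614 -0.3035  0.01  ]
 [ 0.5319 -0.2855  0.01  ]] [ 0.4825 -0.2429  0.01  ]
[(np.float64(0.1043), np.float64(-72.9)), (np.float64(0.0698), np.float64(-165.7)), (np.float64(0.1044), np.float64(106.1)), (np.float64(0.0681), np.float64(14.2))]
[(np.float64(0.0728), np.float64(-162.7)), (np.float64(0.1051), np.float64(-74.6)), (np.float64(0.0727), np.float64(14.3)), (np.float64(0.1089), np.float64(105.4))]
rollmid [ 0.4852 -0.2482  0.089 ] hub [ 0.4851 -0.2467  0.131 ]
cams [array([0.4933, 0.0556, 1.0982]), array([0.2275, 0.5689, 0.739 ])]
tube [0.504  0.0114 0.0665] [0.5037 0.0115 0.072 ] [0.5049 0.0103 0.065 ]
b [0.4378 0.2424 0.0703] c [0.617  0.2988 0.0712]
t [ 4  7  5  5 22] 201.0909090909091 206.9090909090909 [0.5334 0.2526 0.052 ]
t [ 3  6 14 14 48] 207.14583333333334 212.39583333333334 [0.5176 0.2339 0.052 ]
s [ 6  5  9  7 55] 227.74545454545455 270.0 [0.5332 0.2538 0.052 ]
s [ 0 12 22  8 58] 230.36206896551724 279.48275862068965 [0.5152 0.267  0.052 ]
```

Call:
{"api": "carry_out", "payload": {"plan": [{"travel":[0.9,0.8,0],"angular":[0,0,-0.133],"grip":1},{"travel":[0.9,0.8,0],"angular":[0,0,-0.133],"grip":1},{"travel":[0.9,0.8,0],"angular":[0,0,-0.133],"grip":1},{"travel":[0.9,0.8,0],"angular":[0,0,-0.133],"grip":1},{"travel":[0.9,0.8,0],"angular":[0,0,-0.133],"grip":1},{"travel":[0.9,0.8,0],"angular":[0,0,-0.133],"grip":1},{"travel":[0.9,0.8,0],"angular":[0,0,-0.133],"grip":1},{"travel":[0.9,0.8,0],"angular":[0,0,-0.133],"grip":1}], "grip_force": 20}}

```text
time: 0.77
ee_pos: [0.4283, -0.2971, 0.2153]
tcp_rot: [-180.0, 0.0, 15.1]
wrist_force: [-0.1, -0.3, -0.2]
opening: 0.0856
grasp_force: 0.0
```

Call:
{"api": "carry_out", "payload": {"plan": [{"travel":[0.193,0.17,-0.15],"angular":[0,0,0],"grip":1},{"travel":[0.193,0.17,-0.15],"angular":[0,0,0],"grip":1},{"travel":[0.193,0.17,-0.15],"angular":[0,0,0],"grip":1},{"travel":[0.193,0.17,-0.15],"angular":[0,0,0],"grip":1}]}}

```text
time: 1.1
ee_pos: [0.4856, -0.2459, 0.1682]
tcp_rot: [-179.8, 0.2, 15.3]
wrist_force: [-0.5, -0.1, 0.4]
opening: 0.0855
grasp_force: 0.0
```

```bash
cat > shot.py <<'E'
import sys
from h import *
from workcell import cams,monitor
tag=sys.argv[1]; ims=[]
for n,a in zip(("top","side"),sys.argv[2:]):
    c=cams.camera(n); np.savez(n+tag+".npz",**c)
    u,v=map(int,a.split(",")); ims.append(crop(c,u,v,64,72,6))
cv2.imwrite(f"pics/{tag}.png",np.hstack(ims))
E
python3 shot.py 1 335,180 335,100
```

```text
(no output)
```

View pics/1.png

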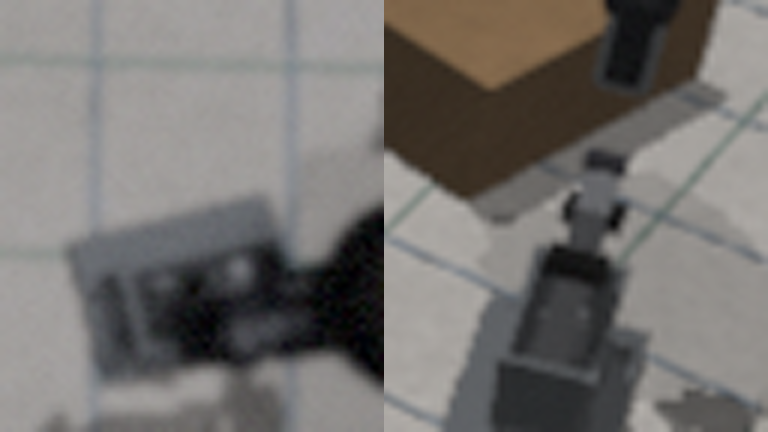

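The gripper hovers above the tongs. Its near finger's tip is around side pixel (376,114). I'll check that against the projection.

```bash
python3 - <<'E'
from h import *
s=load("side1")
p=np.array([.4856,-.2459,.168]);y=np.array([np.cos(np.radians(105.2)),np.sin(np.radians(105.2)),0])
for k in(.043,-.043,.057,-.057):
  for dz in(0,-.011): print(k,dz,((proj(s,p+k*y+[0,0,dz])-[335,100])*6+[384,0]).round())
print(((proj(s,np.array([.485,-.2475,.131]))-[335,100])*6+[384,0]).round(),((proj(s,np.array([.485,-.2475,.089])+.019*y)-[335,100])*6+[384,0]).round(),((proj(s,np.array([.485,-.2475,.089])-.019*y)-[335,100])*6+[384,0]).round())
E
```

```text
0.043 0 [602. 146.]
0.043 -0.011 [596. 169.]
-0.043 0 [643.  31.]
-0.043 -0.011 [637.  53.]
0.057 0 [595. 166.]
0.057 -0.011 [589. 189.]
-0.057 0 [649.  13.]
-0.057 -0.011 [643.  35.]
[606. 159.] [576. 264.] [593. 212.]
```

```bash
python3 - <<'E'
from h import *
s=load("side1");t=load("top1")
cv2.imwrite("pics/2.png",np.hstack([crop(s,320,40,96,144,4),crop(t,335,180,104,144,4)]))
E
```

```text
(no output)
```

View pics/2.png

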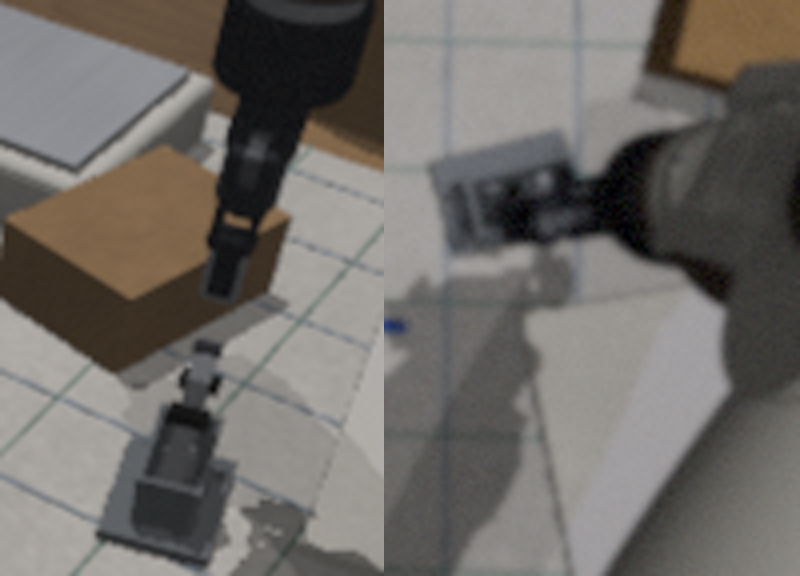

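The near finger's tip shows at side (375,114.5), higher than expected. I'll check against the top view.

```bash
python3 - <<'E'
from h import *
s=load("side1");t=load("top1")
p=np.array([.4856,-.2459,.168]);y=np.array([np.cos(np.radians(105.2)),np.sin(np.radians(105.2)),0])
ts=lambda q:((proj(t,q)-[335,180])*4+[384,0]).round(); ss=lambda q:((proj(s,q)-[320,40])*4).round()
for k in(.05,-.05):
  for dz in(-.011,.002,.02,.04,.07): print(k,dz,ts(p+k*y+[0,0,dz]),ss(p+k*y+[0,0,dz]))
q=np.array([.485,-.2475,0])
for nm,z,k in(("hub",.131,0),("r+",.089,.019),("r-",.089,-.019),("holder",.051,.037),("h-",.051,-.037)): print(nm,ts(q+k*y+[0,0,z]),ss(q+k*y+[0,0,z]))
E
```

```text
0.05 -0.011 [497. 212.] [199. 359.]
0.05 0.002 [503. 212.] [204. 341.]
0.05 0.02 [511. 213.] [210. 316.]
0.05 0.04 [520. 214.] [218. 287.]
0.05 0.07 [534. 216.] [230. 243.]
-0.05 -0.011 [645. 176.] [230. 269.]
-0.05 0.002 [653. 176.] [235. 252.]
-0.05 0.02 [663. 176.] [242. 227.]
-0.05 0.04 [676. 176.] [250. 199.]
-0.05 0.07 [696. 176.] [262. 155.]
hub [561. 194.] [208. 346.]
r+ [516. 199.] [188. 416.]
r- [569. 186.] [200. 382.]
holder [478. 204.] [170. 478.]
h- [576. 180.] [193. 411.]
```

```bash
python3 - <<'E'
from h import *
o=[]
for n,r in(("side",(320,40)),("top",(335,180))):
    a=load(n+"0");b=load(n+"1")
    d=cv2.convertScaleAbs(cv2.absdiff(a["frame"],b["frame"]),alpha=2.5)
    g=cv2.convertScaleAbs(b["frame"],alpha=2.2)
    o.append(np.vstack([crop({"frame":d},*r,72,60,5),crop({"frame":g},r[0],r[1],72,60,5)]) if n=="top" else np.vstack([crop({"frame":d},340,80,72,60,5),crop({"frame":g},340,80,72,60,5)]))
cv2.imwrite("pics/3.png",np.hstack(o))
E
```

```text
(no output)
```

View pics/3.png

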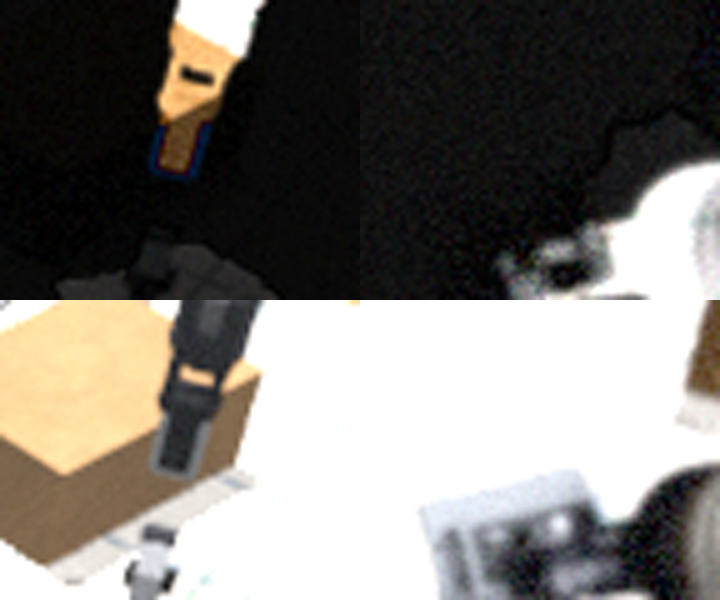

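```bash
python3 - <<'E'
from h import *
s=load("side1");t=load("top1")
for a in((364,233),(366,233),(368,233)):
  P=tri((t,*a),(s,375,115)); print(P,proj(t,P),proj(s,P), (P-[.4856,-.2459,.168])@[np.cos(np.radians(105.2)),np.sin(np.radians(105.2)),0])
E
python3 -c "
from workcell import monitor;o=monitor.get_obs();print(o['ee_pos'],o['tcp_rot'],o['q'],o['time'])"
```

```text
[ 0.47006214 -0.18746391  0.20643838] [364.58918206 234.34646135] [373.36717217 114.89665809] 0.06046565346467877
[ 0.47092459 -0.19305857  0.20283673] [366.4471249  234.01312206] [373.77330288 114.92574774] 0.054840585778241184
[ 0.47179242 -0.19868971  0.19921767] [368.30290429 233.68046777] [374.17734042 114.95249049] 0.049178910913886674
[ 0.48477163 -0.24809729  0.17065188] [-1.79995137e+02  3.53205006e-02  1.51130601e+01] [-2.70914228e+01  3.55145667e+00  3.59105822e+00  9.00690321e+01
 -2.01253143e-02  1.37795524e+02] 1.2
```

Call:
{"api": "carry_out", "payload": {"plan": [{"travel":[0,0,-0.12],"angular":[0,0,0],"grip":1},{"travel":[0,0,-0.12],"angular":[0,0,0],"grip":1},{"travel":[0,0,-0.12],"angular":[0,0,0],"grip":1}]}}

```text
time: 1.45
ee_pos: [0.4836, -0.2486, 0.1345]
tcp_rot: [-179.9, 0.1, 15.0]
wrist_force: [-0.2, 0.5, 0.3]
opening: 0.0853
grasp_force: 0.0
```

```bash
python3 - <<'E'
from h import *
from workcell import cams
o=[]
for n,r in(("side",(330,90)),("top",(335,190))):
    c=cams.camera(n); np.savez(n+"2.npz",**c)
    o.append(crop({"frame":cv2.convertScaleAbs(c["frame"],alpha=2)},*r,80,80,5))
cv2.imwrite("pics/4.png",np.hstack(o))
E
```

```text
(no output)
```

View pics/4.png

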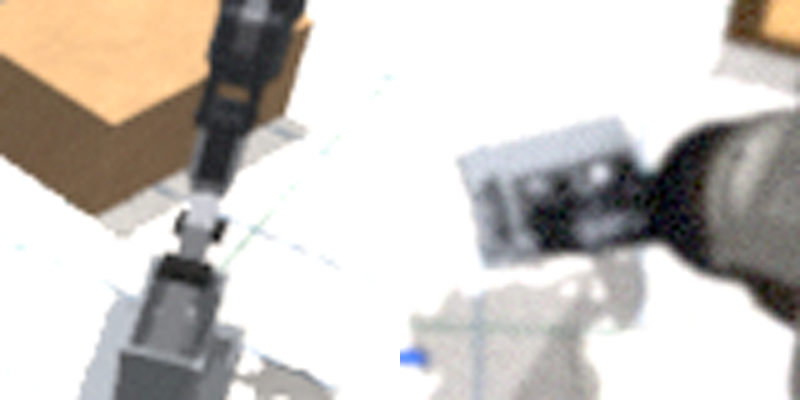

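The near finger's tip is now at side (372,129), just in front of the hub. I'll go on down gently.

Call:
{"api": "carry_out", "payload": {"plan": [{"travel":[0,0,-0.04],"angular":[0,0,0],"grip":1},{"travel":[0,0,-0.08],"angular":[0,0,0],"grip":1},{"travel":[0,0,-0.12],"angular":[0,0,0],"grip":1},{"travel":[0,0,-0.17],"angular":[0,0,0],"grip":1},{"travel":[0,0,-0.17],"angular":[0,0,0],"grip":1}]}}

```text
time: 1.97
ee_pos: [0.4836, -0.2471, 0.0797]
tcp_rot: [-179.8, 0.2, 15.1]
wrist_force: [-0.1, 0.2, -1.1]
opening: 0.0855
grasp_force: 0.0
```

```bash
python3 - <<'E'
from h import *
from workcell import cams
o=[]
for n,r in(("side",(330,90)),("top",(335,190))):
    c=cams.camera(n); np.savez(n+"3.npz",**c)
    o.append(crop({"frame":cv2.convertScaleAbs(c["frame"],alpha=2)},*r,80,80,5))
cv2.imwrite("pics/5.png",np.hstack(o))
E
```

```text
(no output)
```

View pics/5.png

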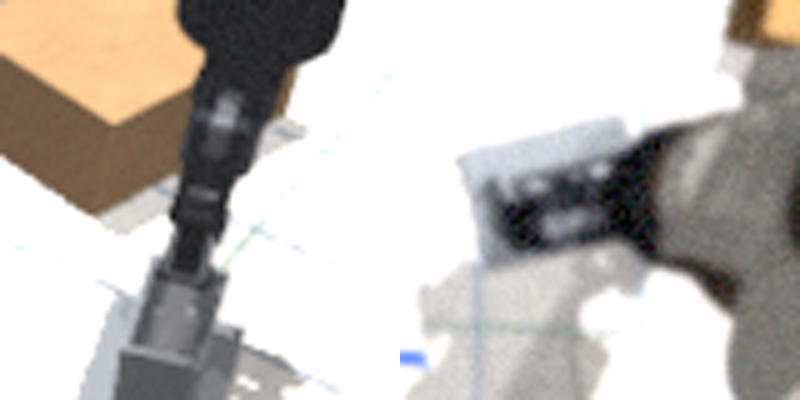

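Call:
{"api": "carry_out", "payload": {"plan": [{"travel":[0,0,0],"angular":[0,0,0],"grip":0.18},{"travel":[0,0,0],"angular":[0,0,0],"grip":0.18},{"travel":[0,0,0],"angular":[0,0,0],"grip":0.18},{"travel":[0,0,0],"angular":[0,0,0],"grip":0.18},{"travel":[0,0,0],"angular":[0,0,0],"grip":0.18},{"travel":[0,0,0],"angular":[0,0,0],"grip":0.18}], "grip_force": 20}}

```text
time: 2.57
ee_pos: [0.4853, -0.2479, 0.0837]
tcp_rot: [180.0, -0.0, 15.1]
wrist_force: [0.3, 0.0, 0.1]
opening: 0.0503
grasp_force: 0.0
```

```bash
python3 - <<'E'
from h import *
from workcell import cams,monitor
o=monitor.get_obs();print(o["ee_pos"],o["opening"],o["grasp_force"],o["wrist_force"])
o=[]
for n,r in(("side",(330,90)),("top",(335,190))):
    c=cams.camera(n); np.savez(n+"4.npz",**c)
    o.append(crop({"frame":cv2.convertScaleAbs(c["frame"],alpha=2)},*r,80,80,5))
cv2.imwrite("pics/6.png",np.hstack(o))
E
```

```text
[ 0.48525944 -0.24793697  0.0836885 ] 0.05030670219274106 0.0 [0.34817486 0.04334581 0.095378  ]
```

Call:
{"api": "carry_out", "payload": {"plan": [{"travel":[0,0,0],"angular":[0,0,0],"grip":0.7},{"travel":[0,0,0],"angular":[0,0,0],"grip":0.7},{"travel":[0,0,0],"angular":[0,0,0],"grip":0.7},{"travel":[0,0,-0.01],"angular":[0,0,0],"grip":0.7},{"travel":[0,0,-0.02],"angular":[0,0,0],"grip":0.7},{"travel":[0,0,-0.025],"angular":[0,0,0],"grip":0.7},{"travel":[0,0,-0.025],"angular":[0,0,0],"grip":0.7}]}}

```text
time: 3.25
ee_pos: [0.4849, -0.2477, 0.0753]
tcp_rot: [-180.0, 0.0, 15.1]
wrist_force: [-0.5, 0.4, -0.5]
opening: 0.072
grasp_force: 0.0
```

Call:
{"api": "carry_out", "payload": {"plan": [{"travel":[0,0,0],"angular":[0,0,0],"grip":0.18},{"travel":[0,0,0],"angular":[0,0,0],"grip":0.18},{"travel":[0,0,0],"angular":[0,0,0],"grip":0.18},{"travel":[0,0,0],"angular":[0,0,0],"grip":0.18}]}}

```text
time: 3.58
ee_pos: [0.4852, -0.2479, 0.0761]
tcp_rot: [180.0, -0.0, 15.1]
wrist_force: [-0.2, -0.1, 0.3]
opening: 0.0504
grasp_force: 0.0
```

Call:
{"api": "carry_out", "payload": {"plan": [{"travel":[0,0,0],"angular":[0,0,0],"grip":0.12},{"travel":[0,0,0],"angular":[0,0,0],"grip":0.12},{"travel":[0,0,0],"angular":[0,0,0],"grip":0.12}]}}

```text
time: 3.83
ee_pos: [0.4853, -0.2478, 0.0763]
tcp_rot: [180.0, -0.0, 15.1]
wrist_force: [-0.7, 1.9, 4.9]
opening: 0.0481
grasp_force: 2.8
```

```bash
python3 - <<'E'
from h import *
from workcell import cams,monitor
o=monitor.get_obs();print(o["ee_pos"],o["opening"],o["grasp_force"],o["wrist_force"])
o=[]
for n,r in(("side",(340,100)),("top",(345,200))):
    c=cams.camera(n); np.savez(n+"5.npz",**c)
    o.append(crop({"frame":cv2.convertScaleAbs(c["frame"],alpha=3)},*r,50,60,8))
cv2.imwrite("pics/7.png",np.hstack(o))
E
```

```text
[ 0.48528882 -0.24781702  0.07632254] 0.04806634339565622 2.7525217831134796 [-0.6705149   1.93165609  4.85463831]
```

View pics/7.png

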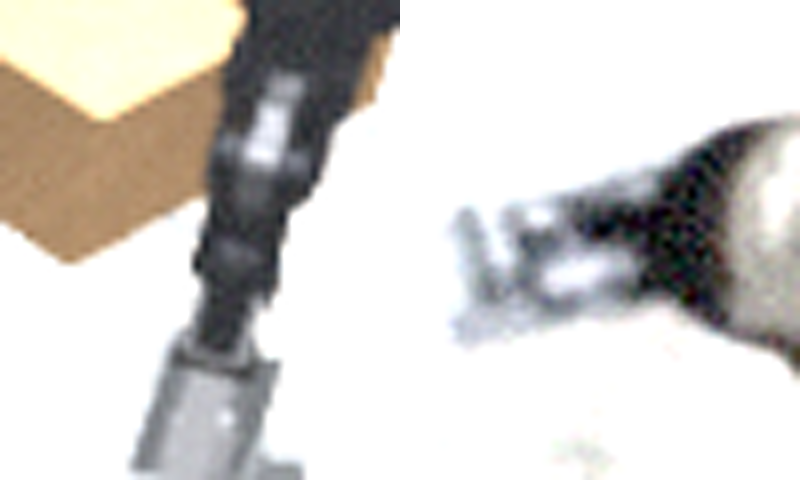

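The near finger's tip shows at side (367,144). It sits on the top slope of the rolls, so the fingers really end about 30 mm higher than the TCP text suggests. I'll reopen, go about 19 mm lower and squeeze again.

Call:
{"api": "carry_out", "payload": {"plan": [{"travel":[0,0,0],"angular":[0,0,0],"grip":0.7},{"travel":[0,0,0],"angular":[0,0,0],"grip":0.7},{"travel":[0,0,0],"angular":[0,0,0],"grip":0.7},{"travel":[0,0,-0.015],"angular":[0,0,0],"grip":0.7},{"travel":[0,0,-0.03],"angular":[0,0,0],"grip":0.7},{"travel":[0,0,-0.04],"angular":[0,0,0],"grip":0.7},{"travel":[0,0,-0.04],"angular":[0,0,0],"grip":0.7}]}}

```text
time: 4.52
ee_pos: [0.4846, -0.2477, 0.0628]
tcp_rot: [-179.9, 0.1, 15.1]
wrist_force: [0.1, 0.8, -0.5]
opening: 0.0725
grasp_force: 0.0
```

Call:
{"api": "carry_out", "payload": {"plan": [{"travel":[0,0,-0.01],"angular":[0,0,0],"grip":0.7},{"travel":[0,0,-0.02],"angular":[0,0,0],"grip":0.7},{"travel":[0,0,-0.02],"angular":[0,0,0],"grip":0.7},{"travel":[0,0,-0.02],"angular":[0,0,0],"grip":0.7}]}}

```text
time: 4.85
ee_pos: [0.485, -0.2479, 0.0578]
tcp_rot: [-180.0, 0.0, 15.1]
wrist_force: [-0.1, -0.1, 0.1]
opening: 0.0726
grasp_force: 0.0
```

Call:
{"api": "carry_out", "payload": {"plan": [{"travel":[0,0,0],"angular":[0,0,0],"grip":0.18},{"travel":[0,0,0],"angular":[0,0,0],"grip":0.18},{"travel":[0,0,0],"angular":[0,0,0],"grip":0.18},{"travel":[0,0,0],"angular":[0,0,0],"grip":0.18},{"travel":[0,0,0],"angular":[0,0,0],"grip":0.18}]}}

```text
time: 5.27
ee_pos: [0.4853, -0.2481, 0.0582]
tcp_rot: [180.0, -0.0, 15.1]
wrist_force: [0.4, -0.5, 0.3]
opening: 0.0509
grasp_force: 10.9
```

Rolls held (50.9 mm, 10.9 N). Next is a light lift.

Call:
{"api": "carry_out", "payload": {"plan": [{"travel":[0,0,0.04],"angular":[0,0,0],"grip":0.17},{"travel":[0,0,0.1],"angular":[0,0,0],"grip":0.17},{"travel":[0,0,0.17],"angular":[0,0,0],"grip":0.17},{"travel":[0,0,0.25],"angular":[0,0,0],"grip":0.17},{"travel":[0,0,0.34],"angular":[0,0,0],"grip":0.17},{"travel":[0,0,0.34],"angular":[0,0,0],"grip":0.17},{"travel":[0,0,0.34],"angular":[0,0,0],"grip":0.17}]}}

```text
time: 5.85
ee_pos: [0.4859, -0.2482, 0.1622]
tcp_rot: [179.9, -0.1, 15.1]
wrist_force: [0.7, -0.2, -0.7]
opening: 0.0505
grasp_force: 9.9
```

```bash
python3 - <<'E'
from h import *
from workcell import cams,monitor
o=monitor.get_obs();print(o["ee_pos"],o["opening"],o["grasp_force"],o["wrist_force"])
for n in("side","top"):
    c=cams.camera(n); np.savez(n+"6.npz",**c)
s=load("side6");a=load("side0")
cv2.imwrite("pics/8.png",crop(s,330,60,70,110,5))
# difference mask extents of changed pixels in region under gripper
d=cv2.absdiff(s["frame"],a["frame"]).max(2)
m=(d>25).astype(np.uint8)
for v in range(90,150,4):
    u=np.where(m[v,340:400])[0]; print(v,(340+u.min(),340+u.max(),len(u)) if len(u) else None)
T=np.array([.4853,-.248,o["ee_pos"][2]-.048]);y=np.array([np.cos(np.radians(105.1)),np.sin(np.radians(105.1)),0])
print([proj(s,T+y*k).round(1) for k in(.024,-.024)])
E
```

```text
[ 0.485872   -0.24818471  0.16217525] 0.050456925848869065 9.864035993814468 [ 0.72827718 -0.20713263 -0.67455105]
90 (np.int64(373), np.int64(389), 17)
94 (np.int64(373), np.int64(387), 15)
98 (np.int64(372), np.int64(384), 13)
102 (np.int64(371), np.int64(383), 13)
106 (np.int64(374), np.int64(379), 6)
110 (np.int64(373), np.int64(377), 5)
114 (np.int64(372), np.int64(376), 5)
118 (np.int64(371), np.int64(374), 4)
122 (np.int64(370), np.int64(376), 7)
126 (np.int64(375), np.int64(376), 2)
130 (np.int64(366), np.int64(375), 10)
134 (np.int64(365), np.int64(375), 10)
138 (np.int64(366), np.int64(374), 9)
142 (np.int64(363), np.int64(371), 9)
146 (np.int64(368), np.int64(371), 4)
[array([368.6, 137.2]), array([372.4, 126.4])]
```

Call:
{"api": "carry_out", "payload": {"plan": [{"travel":[0.005,0.03,0.01],"angular":[0,0,0],"grip":0.17},{"travel":[0.015,0.12,0.01],"angular":[0,0,0],"grip":0.17},{"travel":[0.025,0.25,0.01],"angular":[0,0,0],"grip":0.17},{"travel":[0.035,0.38,0.01],"angular":[0,0,0],"grip":0.17},{"travel":[0.045,0.51,0.01],"angular":[0,0,0],"grip":0.17},{"travel":[0.05,0.64,0.01],"angular":[0,0,0],"grip":0.17},{"travel":[0.06,0.76,0.01],"angular":[0,0,0],"grip":0.17},{"travel":[0.063,0.84,0.01],"angular":[0,0,0],"grip":0.17}]}}

```text
time: 6.62
ee_pos: [0.5032, 0.0075, 0.1623]
tcp_rot: [-179.9, 0.1, 15.2]
wrist_force: [-0.2, -0.2, -0.5]
opening: 0.0501
grasp_force: 9.9
```

Call:
{"api": "carry_out", "payload": {"plan": [{"travel":[0,0.024,0],"angular":[0,0,0],"grip":0.17},{"travel":[0,0.024,0],"angular":[0,0,0],"grip":0.17},{"travel":[0,0.024,0],"angular":[0,0,0],"grip":0.17},{"travel":[0,0.024,0],"angular":[0,0,0],"grip":0.17}]}}

```text
time: 6.95
ee_pos: [0.5038, 0.0105, 0.1627]
tcp_rot: [180.0, 0.0, 15.0]
wrist_force: [0.7, 0.2, -1.7]
opening: 0.0504
grasp_force: 9.9
```

```bash
python3 - <<'E'
from h import *
from workcell import cams,monitor
o=monitor.get_obs();print(o["ee_pos"],o["tcp_rot"],o["opening"],o["grasp_force"])
for n in("side","top"):
    c=cams.camera(n); np.savez(n+"7.npz",**c)
s=load("side7");t=load("top7")
y=np.array([np.cos(np.radians(105.1)),np.sin(np.radians(105.1)),0])
T=o["ee_pos"]-[0,0,.048]
u0,v0=275,145
print("jaw ends(side, crop px)",[(((proj(s,T+y*k)-[u0,v0])*8)).round() for k in(.026,0,-.026)], "rolls",[(((proj(s,T+y*k+[0,0,.079])-[u0,v0])*8)).round() for k in(.019,-.019)],"cap",(proj(s,np.array([.504,.0112,.074]))-[u0,v0])*8)
cv2.imwrite("pics/9.png",np.hstack([crop({"frame":cv2.convertScaleAbs(s["frame"],alpha=1.5)},u0,v0,56,75,8),crop({"frame":cv2.convertScaleAbs(t["frame"],alpha=1.5)},260,195,44,75,8)]))
E
```

```text
[0.50380904 0.01048678 0.16270276] [1.79995541e+02 4.12417683e-02 1.50422344e+01] 0.050402748134079856 9.8582124710083
jaw ends(side, crop px) [array([246., 390.]), array([275., 326.]), array([303., 265.])] rolls [array([286., 157.]), array([329.,  65.])] cap [257.65698998 428.25716397]
```

View pics/9.png

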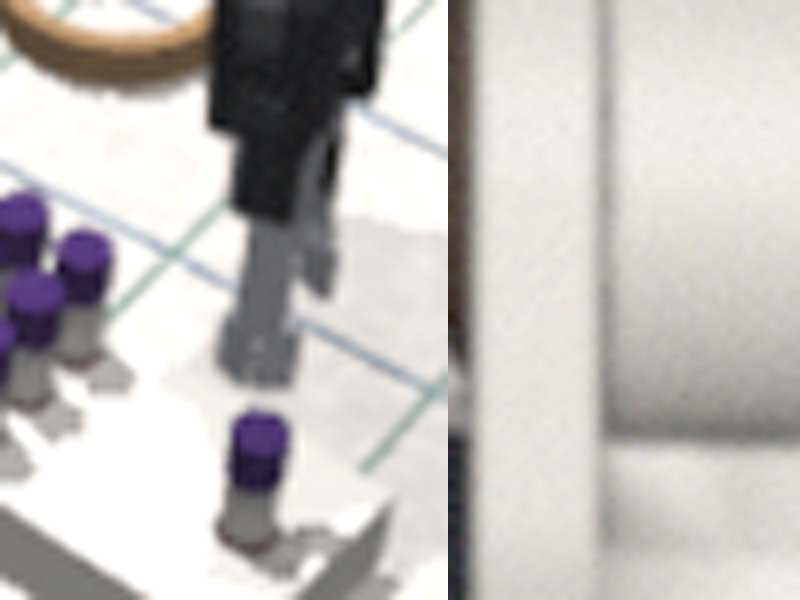

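The open jaws hang straight over the cap: near jaw at (256,384) in the crop, cap top at (260,430). Lowering now.

Call:
{"api": "carry_out", "payload": {"plan": [{"travel":[0,0.002,-0.06],"angular":[0,0,0],"grip":0.17},{"travel":[0,0.002,-0.11],"angular":[0,0,0],"grip":0.17},{"travel":[0,0.002,-0.15],"angular":[0,0,0],"grip":0.17},{"travel":[0,0.002,-0.17],"angular":[0,0,0],"grip":0.17},{"travel":[0,0.002,-0.18],"angular":[0,0,0],"grip":0.17},{"travel":[0,0.002,-0.187],"angular":[0,0,0],"grip":0.17},{"travel":[0,0.002,-0.187],"angular":[0,0,0],"grip":0.17},{"travel":[0,0.002,-0.187],"angular":[0,0,0],"grip":0.17}]}}

```text
time: 7.72
ee_pos: [0.5043, 0.0118, 0.1075]
tcp_rot: [180.0, -0.0, 15.1]
wrist_force: [1.3, 1.6, -0.3]
opening: 0.05
grasp_force: 9.9
```

Call:
{"api": "carry_out", "payload": {"plan": [{"travel":[0,0,-0.004],"angular":[0,0,0],"grip":0.17},{"travel":[0,0,-0.004],"angular":[0,0,0],"grip":0.08},{"travel":[0,0,-0.004],"angular":[0,0,0],"grip":0.0},{"travel":[0,0,-0.004],"angular":[0,0,0],"grip":-0.1},{"travel":[0,0,-0.004],"angular":[0,0,0],"grip":-0.3},{"travel":[0,0,-0.004],"angular":[0,0,0],"grip":-0.3},{"travel":[0,0,-0.004],"angular":[0,0,0],"grip":-0.3},{"travel":[0,0,-0.004],"angular":[0,0,0],"grip":-0.3}], "grip_force": 50}}

```text
time: 8.38
ee_pos: [0.5042, 0.0119, 0.1059]
tcp_rot: [180.0, -0.0, 15.1]
wrist_force: [0.7, -0.7, 2.5]
opening: 0.0409
grasp_force: 50.3
```

Call:
{"api": "carry_out", "payload": {"plan": [{"travel":[0,0,0.02],"angular":[0,0,0],"grip":-0.3},{"travel":[0,0,0.06],"angular":[0,0,0],"grip":-0.3},{"travel":[0,0,0.11],"angular":[0,0,0],"grip":-0.3},{"travel":[0,0,0.17],"angular":[0,0,0],"grip":-0.3},{"travel":[0,0,0.23],"angular":[0,0,0],"grip":-0.3},{"travel":[0,0,0.27],"angular":[0,0,0],"grip":-0.3},{"travel":[0,0,0.27],"angular":[0,0,0],"grip":-0.3},{"travel":[0,0,0.27],"angular":[0,0,0],"grip":-0.3}]}}

```text
time: 9.05
ee_pos: [0.5044, 0.012, 0.1875]
tcp_rot: [180.0, -0.1, 15.1]
wrist_force: [-0.2, 0.7, -1.1]
opening: 0.041
grasp_force: 50.6
```

```bash
cat > seg.py <<'E'
import sys
from h import *
from workcell import cams,monitor
tag=sys.argv[1]
o=monitor.get_obs();print(o["ee_pos"],o["tcp_rot"],o["opening"],o["grasp_force"],o["wrist_force"])
for n in("side","top"):
    c=cams.camera(n); np.savez(n+tag+".npz",**c)
    h=cv2.cvtColor(c["frame"],cv2.COLOR_RGB2HSV); m=cv2.inRange(h,(120,70,20),(160,255,200))
    k,_,st,ce=cv2.connectedComponentsWithStats(m)
    print(n,[(st[i].tolist(),ce[i].round(1).tolist()) for i in range(1,k) if st[i,4]>4])
E
python3 seg.py 8
```

```text
[0.50442952 0.01198538 0.18754175] [ 1.79990666e+02 -8.13403877e-02  1.50886883e+01] 0.04096470763440956 50.63106179237366 [-0.22329941  0.65403746 -1.06031537]
side [([254, 165, 35, 29, 441], [271.6, 178.2]), ([176, 253, 9, 11, 77], [179.8, 257.6]), ([266, 282, 9, 12, 90], [270.0, 287.4])]
top [([277, 172, 4, 5, 12], [278.4, 173.8]), ([285, 173, 4, 4, 14], [286.3, 174.5]), ([293, 174, 4, 4, 14], [294.5, 175.3]), ([183, 176, 6, 5, 20], [185.6, 177.9]), ([200, 238, 5, 5, 22], [202.1, 239.9])]
```

Call:
{"api": "carry_out", "payload": {"plan": [{"travel":[0.004,0.03,0],"angular":[0,0,0],"grip":-0.3},{"travel":[0.014,0.12,0],"angular":[0,0,0],"grip":-0.3},{"travel":[0.028,0.24,0],"angular":[0,0,0],"grip":-0.3},{"travel":[0.043,0.36,0],"angular":[0,0,0],"grip":-0.3},{"travel":[0.058,0.48,0],"angular":[0,0,0],"grip":-0.3},{"travel":[0.072,0.6,0],"angular":[0,0,0],"grip":-0.3},{"travel":[0.086,0.72,0],"angular":[0,0,0],"grip":-0.3},{"travel":[0.096,0.8,0],"angular":[0,0,0],"grip":-0.3}]}}

```text
time: 9.82
ee_pos: [0.5465, 0.1918, 0.1856]
tcp_rot: [-178.4, 0.1, 18.5]
wrist_force: [0.1, -0.8, -1.1]
opening: 0.0408
grasp_force: 50.7
```

Call:
{"api": "carry_out", "payload": {"plan": [{"travel":[0,0.004,0],"angular":[0,0,0],"grip":-0.3},{"travel":[0,0.004,0],"angular":[0,0,0],"grip":-0.3},{"travel":[0,0.004,0],"angular":[0,0,0],"grip":-0.3},{"travel":[0,0.004,0],"angular":[0,0,0],"grip":-0.3}]}}

```text
time: 10.15
ee_pos: [0.5466, 0.1896, 0.1868]
tcp_rot: [-178.5, 0.0, 18.4]
wrist_force: [-0.2, -0.4, -1.7]
opening: 0.0408
grasp_force: 50.7
```

```bash
python3 seg.py 9; python3 - <<'E'
from h import *
s=load("side9");a=load("side0")
d=cv2.absdiff(s["frame"],a["frame"]).max(2)
for v in range(205,275,3):
    u=np.where(d[v,205:255]>22)[0]; print(v,205+u if len(u)<26 else (205+u.min(),205+u.max()))
p=np.array([.5333,.2532,0])
for z in(.052,.09,.11,.12,.142,.15): print(z,proj(s,p+[0,0,z]))
E
```

```text
[0.54664905 0.18961296 0.18679826] [-1.78462918e+02  4.98993209e-02  1.83776036e+01] 0.04081015446642811 50.69402039051056 [-0.15812256 -0.44414313 -1.7141193 ]
side [([254, 165, 35, 29, 439], [271.6, 178.1]), ([243, 213, 3, 2, 5], [243.8, 213.6]), ([176, 253, 9, 11, 77], [179.8, 257.6]), ([266, 282, 9, 12, 91], [270.0, 287.5])]
top [([277, 172, 4, 5, 15], [278.2, 174.1]), ([285, 173, 4, 5, 15], [286.3, 174.7]), ([293, 174, 4, 4, 15], [294.4, 175.4]), ([284, 180, 4, 6, 18], [285.6, 182.7]), ([292, 181, 4, 6, 16], [293.5, 183.5]), ([275, 189, 4, 4, 12], [276.8, 190.3]), ([283, 189, 5, 5, 18], [284.7, 190.8]), ([291, 189, 5, 6, 18], [292.9, 191.5])]
205 [232 233 234 235 236 237 238 239 240 241 242 243 244 245 246 247]
208 [235 236 237 238 239 240 241 242 243 244 245 246 247]
211 [235 236 237 238 239 240 241 242 243 244 245 246 247 248]
214 [235 236 237 238 239 240 241 242 243 244 245 246 247 248]
217 [235 236 237 238 239 240 241 242 243 244 245 246 247 248]
220 [235 236 237 238 239 240 241 242 243 244 245 246 247]
223 [236 237 238 239 240 241 242 243 244 245 246]
226 [238 239 240 241 242 243 244 245 246]
229 [238 239 240 241 242 243 244 245 246]
232 [238 239 240 241 242 243 244 245 246]
235 [238 239 240 241 242 243 244 245 246]
238 [240 241 242 243 244 245]
241 []
244 []
247 []
250 []
253 []
256 []
259 []
262 []
265 []
268 [250 251 252 253]
271 [248 249 250 251 252 253 254]
274 [251 252 253 254]
0.052 [227.87990241 269.76929024]
0.09 [227.08834874 258.93048059]
0.11 [226.64872128 252.91062567]
0.12 [226.42256464 249.81384416]
0.142 [225.90937475 242.78669267]
0.15 [225.71721532 240.15543774]
```

```bash
python3 -c "
from workcell import monitor;o=monitor.get_obs();print(o['q'],o['time'])"
```

```text
[ 18.33189792   8.47177574  10.72423711  92.28076393   1.53999393
 179.94872485] 10.25
```

Call:
{"api": "carry_out", "payload": {"plan": [{"travel":[0,0,0],"angular":[0,0,0.15],"grip":-0.3},{"travel":[0,0,0],"angular":[0,0,0.35],"grip":-0.3},{"travel":[0,0,0],"angular":[0,0,0.55],"grip":-0.3},{"travel":[0,0,0],"angular":[0,0,0.75],"grip":-0.3},{"travel":[0,0,0],"angular":[0,0,0.8],"grip":-0.3},{"travel":[0,0,0],"angular":[0,0,0.8],"grip":-0.3},{"travel":[0,0,0],"angular":[0,0,0.8],"grip":-0.3}]}}

```text
time: 10.83
ee_pos: [0.5469, 0.1901, 0.1868]
tcp_rot: [-178.5, 0.0, 41.2]
wrist_force: [-0.8, 0.2, -1.6]
opening: 0.0407
grasp_force: 50.7
```

```bash
python3 -c "
from workcell import monitor;o=monitor.get_obs();print(o['q'],o['ee_pos'],o['tcp_rot'])"
```

```text
[ 18.44115167   9.16127021  11.48202096  92.94713841   1.40675535
 157.25856934] [0.54686866 0.19013973 0.18683701] [-1.78460490e+02  3.39534792e-02  4.11753484e+01]
```

Call:
{"api": "carry_out", "payload": {"plan": [{"travel":[-0.005,0.03,0],"angular":[-0.02,-0.018,0],"grip":-0.3},{"travel":[-0.02,0.1,0],"angular":[-0.04,-0.035,0],"grip":-0.3},{"travel":[-0.035,0.17,0],"angular":[-0.04,-0.035,0],"grip":-0.3},{"travel":[-0.045,0.21,0],"angular":[-0.04,-0.035,0],"grip":-0.3},{"travel":[-0.045,0.21,0],"angular":[-0.04,-0.035,0],"grip":-0.3},{"travel":[-0.045,0.21,0],"angular":[-0.04,-0.035,0],"grip":-0.3}]}}

```text
time: 11.33
ee_pos: [0.5331, 0.2539, 0.1866]
tcp_rot: [-180.0, 0.1, 41.4]
wrist_force: [0.1, 0.3, -1.1]
opening: 0.0404
grasp_force: 50.7
```

```bash
python3 seg.py 10; python3 - <<'E'
from h import *
from workcell import monitor
print(monitor.get_obs()["q"])
s=load("side10");a=load("side0")
d=cv2.absdiff(s["frame"],a["frame"]).max(2)
for v in range(205,275,3):
    u=np.where(d[v,205:255]>22)[0]; print(v,205+u if len(u)<26 else (205+u.min(),205+u.max()))
p=np.array([.5333,.2532,0])
for z in(.085,.09,.11,.137): print(z,proj(s,p+[0,0,z]))
t=load("top10")
dt=cv2.absdiff(t["frame"],load("top0")["frame"]).max(2)
for v in range(196,222,2): u=np.where(dt[v,185:225]>30)[0]; print(v,(185+u.min(),185+u.max(),len(u)) if len(u) else 0)
print(proj(t,p+[0,0,.085]))
E
```

```text
[0.5331187  0.25394847 0.18664272] [-1.79997150e+02  5.85501946e-02  4.14114697e+01] 0.04044924224550732 50.72446525096893 [ 0.13596718  0.33287451 -1.07684764]
side [([254, 165, 35, 29, 439], [271.6, 178.2]), ([176, 253, 9, 11, 77], [179.8, 257.6]), ([266, 282, 9, 12, 90], [270.0, 287.5])]
top [([277, 172, 4, 5, 16], [278.3, 174.1]), ([285, 173, 4, 5, 16], [286.2, 174.8]), ([293, 174, 4, 4, 15], [294.4, 175.4]), ([183, 176, 6, 5, 20], [185.5, 178.0]), ([284, 180, 4, 6, 20], [285.5, 182.7]), ([292, 181, 4, 6, 18], [293.4, 183.3]), ([275, 189, 4, 4, 14], [276.7, 190.5]), ([283, 189, 4, 5, 17], [284.6, 190.9]), ([292, 189, 4, 6, 17], [293.1, 191.4]), ([192, 205, 4, 3, 9], [193.7, 206.0]), ([200, 238, 5, 5, 21], [202.1, 240.0])]
[ 2.53725490e+01  1.01538056e+01  1.26083057e+01  9.25094879e+01
 -1.10255368e-02  1.64041322e+02]
205 [211 212 213 214 215 216 217 218 219 220 221 222 223 224 225 226 227 228
 229 230 231 232 233]
208 [211 212 213 214 215 216 217 218 219 220 221 222 223 224 225 226 227 228
 229 230 231 232]
211 [212 213 214 215 216 217 218 219 220 221 222 223 224 225 226 227 22
[... 1024 characters left out ...]
[225 226 227 228 229 230]
265 []
268 []
271 [233 234]
274 [228 229 230 231 232 233 234 235 236 237]
0.085 [227.19569879 260.40043378]
0.09 [227.08834874 258.93048059]
0.11 [226.64872128 252.91062567]
0.137 [226.02794768 244.41032157]
196 (np.int64(185), np.int64(201), 17)
198 (np.int64(185), np.int64(200), 16)
200 (np.int64(185), np.int64(199), 15)
202 (np.int64(185), np.int64(199), 15)
204 (np.int64(185), np.int64(199), 15)
206 (np.int64(185), np.int64(199), 15)
208 (np.int64(185), np.int64(199), 15)
210 (np.int64(185), np.int64(201), 12)
212 (np.int64(185), np.int64(202), 10)
214 (np.int64(185), np.int64(201), 7)
216 0
218 0
220 (np.int64(206), np.int64(207), 2)
[198.75281946 206.44080764]
```

Call:
{"api": "carry_out", "payload": {"plan": [{"travel":[0,-0.002,-0.03],"angular":[0,0,0],"grip":-0.3},{"travel":[0,-0.002,-0.06],"angular":[0,0,0],"grip":-0.3},{"travel":[0,-0.002,-0.085],"angular":[0,0,0],"grip":-0.3},{"travel":[0,-0.002,-0.1],"angular":[0,0,0],"grip":-0.3},{"travel":[0,-0.002,-0.108],"angular":[0,0,0],"grip":-0.3},{"travel":[0,-0.002,-0.115],"angular":[0,0,0],"grip":-0.3},{"travel":[0,-0.002,-0.12],"angular":[0,0,0],"grip":-0.3}]}}

```text
time: 12.02
ee_pos: [0.5334, 0.2527, 0.1505]
tcp_rot: [-180.0, 0.0, 41.4]
wrist_force: [0.3, -0.4, -1.0]
opening: 0.0411
grasp_force: 50.7
```

Call:
{"api": "carry_out", "payload": {"plan": [{"travel":[0,0,-0.004],"angular":[0,0,0],"grip":-0.3},{"travel":[0,0,-0.008],"angular":[0,0,0],"grip":-0.3},{"travel":[0,0,-0.012],"angular":[0,0,0],"grip":-0.3},{"travel":[0,0,-0.015],"angular":[0,0,0],"grip":-0.3}]}}

```text
time: 12.35
ee_pos: [0.5335, 0.2528, 0.1463]
tcp_rot: [-180.0, 0.0, 41.4]
wrist_force: [0.1, 0.9, -1.6]
opening: 0.0404
grasp_force: 50.7
```

Call:
{"api": "carry_out", "payload": {"plan": [{"travel":[0,0,-0.004],"angular":[0,0,0],"grip":-0.3},{"travel":[0,0,-0.008],"angular":[0,0,0],"grip":-0.3},{"travel":[0,0,-0.012],"angular":[0,0,0],"grip":-0.3}]}}

```text
time: 12.6
ee_pos: [0.5334, 0.2528, 0.1425]
tcp_rot: [-180.0, 0.0, 41.4]
wrist_force: [0.4, -0.4, -1.0]
opening: 0.0408
grasp_force: 50.7
```

Call:
{"api": "carry_out", "payload": {"plan": [{"travel":[0,0,-0.003],"angular":[0,0,0],"grip":-0.3},{"travel":[0,0,-0.006],"angular":[0,0,0],"grip":-0.3},{"travel":[0,0,-0.009],"angular":[0,0,0],"grip":-0.3},{"travel":[0,0,-0.012],"angular":[0,0,0],"grip":-0.3}]}}

```text
time: 12.93
ee_pos: [0.5334, 0.2527, 0.1389]
tcp_rot: [-180.0, 0.0, 41.4]
wrist_force: [0.2, -0.4, -0.5]
opening: 0.0409
grasp_force: 50.6
```

Call:
{"api": "carry_out", "payload": {"plan": [{"travel":[0,0,-0.003],"angular":[0,0,0],"grip":-0.3},{"travel":[0,0,-0.006],"angular":[0,0,0],"grip":-0.3},{"travel":[0,0,-0.009],"angular":[0,0,0],"grip":-0.3},{"travel":[0,0,-0.012],"angular":[0,0,0],"grip":-0.3}]}}

```text
time: 13.27
ee_pos: [0.5334, 0.2527, 0.1353]
tcp_rot: [-180.0, 0.1, 41.4]
wrist_force: [0.4, -0.6, -0.9]
opening: 0.0409
grasp_force: 50.6
```

Call:
{"api": "carry_out", "payload": {"plan": [{"travel":[0,0,-0.003],"angular":[0,0,0],"grip":-0.3},{"travel":[0,0,-0.006],"angular":[0,0,0],"grip":-0.3},{"travel":[0,0,-0.009],"angular":[0,0,0],"grip":-0.3},{"travel":[0,0,-0.012],"angular":[0,0,0],"grip":-0.3}]}}

```text
time: 13.6
ee_pos: [0.5334, 0.2527, 0.1317]
tcp_rot: [-180.0, 0.0, 41.4]
wrist_force: [0.9, 0.6, -0.9]
opening: 0.0409
grasp_force: 50.6
```

Call:
{"api": "carry_out", "payload": {"plan": [{"travel":[0,0,-0.003],"angular":[0,0,0],"grip":-0.3},{"travel":[0,0,-0.006],"angular":[0,0,0],"grip":-0.3},{"travel":[0,0,-0.009],"angular":[0,0,0],"grip":-0.3},{"travel":[0,0,-0.012],"angular":[0,0,0],"grip":-0.3}]}}

```text
time: 13.93
ee_pos: [0.5334, 0.2528, 0.1281]
tcp_rot: [-180.0, 0.0, 41.4]
wrist_force: [0.2, 0.0, -1.5]
opening: 0.0407
grasp_force: 50.6
```

Call:
{"api": "carry_out", "payload": {"plan": [{"travel":[0,0,-0.003],"angular":[0,0,0],"grip":-0.3},{"travel":[0,0,-0.006],"angular":[0,0,0],"grip":-0.3},{"travel":[0,0,-0.009],"angular":[0,0,0],"grip":-0.3},{"travel":[0,0,-0.012],"angular":[0,0,0],"grip":-0.3}]}}

```text
time: 14.27
ee_pos: [0.5334, 0.2528, 0.1245]
tcp_rot: [-180.0, 0.0, 41.4]
wrist_force: [-0.2, 0.4, -1.6]
opening: 0.0406
grasp_force: 50.6
```

Call:
{"api": "carry_out", "payload": {"plan": [{"travel":[0,0,-0.003],"angular":[0,0,0],"grip":-0.3},{"travel":[0,0,-0.006],"angular":[0,0,0],"grip":-0.3},{"travel":[0,0,-0.009],"angular":[0,0,0],"grip":-0.3},{"travel":[0,0,-0.012],"angular":[0,0,0],"grip":-0.3}]}}

```text
time: 14.6
ee_pos: [0.5338, 0.2529, 0.1218]
tcp_rot: [180.0, -0.0, 41.4]
wrist_force: [-0.3, 0.6, 4.7]
opening: 0.0409
grasp_force: 50.7
```

Call:
{"api": "carry_out", "payload": {"plan": [{"travel":[0,0,-0.002],"angular":[0,0,0],"grip":-0.3},{"travel":[0,0,-0.004],"angular":[0,0,0],"grip":-0.3},{"travel":[0,0,-0.005],"angular":[0,0,0],"grip":-0.3},{"travel":[0,0,-0.005],"angular":[0,0,0],"grip":-0.3}]}}

```text
time: 14.93
ee_pos: [0.5335, 0.2527, 0.1197]
tcp_rot: [-180.0, 0.0, 41.4]
wrist_force: [0.1, -0.8, 4.5]
opening: 0.041
grasp_force: 50.8
```

Call:
{"api": "carry_out", "payload": {"plan": [{"travel":[0,0,-0.002],"angular":[0,0,0],"grip":-0.3},{"travel":[0,0,-0.004],"angular":[0,0,0],"grip":-0.3},{"travel":[0,0,-0.005],"angular":[0,0,0],"grip":-0.3},{"travel":[0,0,-0.005],"angular":[0,0,0],"grip":-0.3}]}}

```text
time: 15.27
ee_pos: [0.5334, 0.2527, 0.1179]
tcp_rot: [-180.0, 0.1, 41.4]
wrist_force: [1.2, -0.8, 4.1]
opening: 0.0407
grasp_force: 50.8
```

Call:
{"api": "carry_out", "payload": {"plan": [{"travel":[0,0,-0.002],"angular":[0,0,0],"grip":-0.3},{"travel":[0,0,-0.004],"angular":[0,0,0],"grip":-0.3},{"travel":[0,0,-0.005],"angular":[0,0,0],"grip":-0.3},{"travel":[0,0,-0.005],"angular":[0,0,0],"grip":-0.3}]}}

```text
time: 15.6
ee_pos: [0.5339, 0.2529, 0.1175]
tcp_rot: [180.0, -0.0, 41.4]
wrist_force: [0.3, -1.5, 9.8]
opening: 0.041
grasp_force: 51.0
```

Call:
{"api": "carry_out", "payload": {"plan": [{"travel":[0,0,-0.001],"angular":[0,0,0],"grip":-0.3},{"travel":[0,0,-0.002],"angular":[0,0,0],"grip":-0.3},{"travel":[0,0,-0.002],"angular":[0,0,0],"grip":-0.3}]}}

```text
time: 15.85
ee_pos: [0.534, 0.253, 0.1172]
tcp_rot: [180.0, -0.1, 41.4]
wrist_force: [0.3, -1.8, 12.9]
opening: 0.0411
grasp_force: 51.1
```

Call:
{"api": "carry_out", "payload": {"plan": [{"travel":[0,0,-0.0005],"angular":[0,0,0],"grip":-0.3},{"travel":[0,0,-0.0005],"angular":[0,0,0],"grip":-0.3},{"travel":[0,0,-0.0005],"angular":[0,0,0],"grip":-0.3},{"travel":[0,0,-0.0005],"angular":[0,0,0],"grip":-0.3},{"travel":[0,0,-0.0005],"angular":[0,0,0],"grip":-0.3},{"travel":[0,0,-0.0005],"angular":[0,0,0],"grip":-0.3}]}}

```text
time: 16.35
ee_pos: [0.5341, 0.253, 0.1172]
tcp_rot: [180.0, -0.1, 41.4]
wrist_force: [0.6, -0.9, 13.2]
opening: 0.0408
grasp_force: 51.1
```

Call:
{"api": "carry_out", "payload": {"plan": [{"travel":[0,0,0.003],"angular":[0,0,0],"grip":-0.3},{"travel":[0,0,0.005],"angular":[0,0,0],"grip":-0.3},{"travel":[0,0,0.005],"angular":[0,0,0],"grip":-0.05},{"travel":[0,0,0.005],"angular":[0,0,0],"grip":0.05},{"travel":[0,0,0.005],"angular":[0,0,0],"grip":0.11},{"travel":[0,0,0.005],"angular":[0,0,0],"grip":0.17},{"travel":[0,0,0.005],"angular":[0,0,0],"grip":0.17},{"travel":[0,0,0.005],"angular":[0,0,0],"grip":0.17}]}}

```text
time: 17.02
ee_pos: [0.5332, 0.2527, 0.1168]
tcp_rot: [-180.0, 0.1, 41.4]
wrist_force: [0.7, 0.5, -1.6]
opening: 0.0498
grasp_force: 9.9
```

Tongs open with the tube released. I'll lift slowly, then check the cap.

Call:
{"api": "carry_out", "payload": {"plan": [{"travel":[0,0,0.01],"angular":[0,0,0],"grip":0.17},{"travel":[0,0,0.03],"angular":[0,0,0],"grip":0.17},{"travel":[0,0,0.06],"angular":[0,0,0],"grip":0.17},{"travel":[0,0,0.1],"angular":[0,0,0],"grip":0.17},{"travel":[0,0,0.15],"angular":[0,0,0],"grip":0.17},{"travel":[0,0,0.2],"angular":[0,0,0],"grip":0.17},{"travel":[0,0,0.2],"angular":[0,0,0],"grip":0.17},{"travel":[0,0,0.2],"angular":[0,0,0],"grip":0.17}]}}

```text
time: 17.68
ee_pos: [0.534, 0.2531, 0.1787]
tcp_rot: [180.0, -0.1, 41.4]
wrist_force: [-0.1, 0.0, -1.7]
opening: 0.0496
grasp_force: 9.9
```

```bash
python3 seg.py 11; python3 - <<'E'
from h import *
s=load("side11");p=np.array([.5333,.2532,0])
for z in(.07,.08,.085,.09): print(z,proj(s,p+[0,0,z]))
E
```

```text
[0.5340373  0.25305397 0.17872563] [ 1.79985104e+02 -9.58754053e-02  4.13605436e+01] 0.0495554655798493 9.90911990404129 [-0.10211227  0.04188715 -1.72156495]
side [([254, 165, 35, 29, 440], [271.6, 178.2]), ([176, 253, 9, 11, 77], [179.8, 257.6]), ([223, 258, 8, 11, 78], [226.5, 263.0]), ([266, 282, 9, 12, 89], [270.0, 287.5])]
top [([277, 172, 4, 5, 16], [278.3, 174.1]), ([285, 173, 4, 5, 16], [286.2, 174.8]), ([293, 174, 4, 4, 15], [294.4, 175.4]), ([184, 176, 5, 5, 18], [185.7, 177.8]), ([284, 180, 4, 6, 19], [285.4, 182.7]), ([292, 181, 4, 6, 18], [293.4, 183.3]), ([275, 189, 4, 4, 14], [276.7, 190.5]), ([283, 188, 5, 6, 19], [284.7, 190.7]), ([291, 189, 5, 5, 17], [293.0, 191.4]), ([197, 202, 5, 7, 27], [198.9, 205.5]), ([200, 238, 5, 5, 20], [202.0, 239.9])]
0.07 [227.51183789 264.7293525 ]
0.08 [227.30205455 261.85677187]
0.085 [227.19569879 260.40043378]
0.09 [227.08834874 258.93048059]
```

Call:
{"api": "carry_out", "payload": {"plan": [{"travel":[-0.008,-0.03,0],"angular":[0,0,0],"grip":0.17},{"travel":[-0.02,-0.12,0],"angular":[0,0,0],"grip":0.17},{"travel":[-0.035,-0.25,0],"angular":[0,0,0],"grip":0.17},{"travel":[-0.05,-0.38,0],"angular":[0,0,0],"grip":0.17},{"travel":[-0.065,-0.51,0],"angular":[0,0,0],"grip":0.17},{"travel":[-0.08,-0.64,0],"angular":[0,0,0],"grip":0.17},{"travel":[-0.1,-0.77,0],"angular":[0,0,0],"grip":0.17},{"travel":[-0.11,-0.9,0],"angular":[0,0,0],"grip":0.17}]}}

```text
time: 18.45
ee_pos: [0.4988, -0.0193, 0.1767]
tcp_rot: [-179.9, 0.1, 41.4]
wrist_force: [-0.0, -0.6, -0.3]
opening: 0.0502
grasp_force: 9.9
```

```bash
python3 -c "
from workcell import monitor;o=monitor.get_obs();print(o['q'],o['ee_pos'],o['tcp_rot'])"
```

```text
[-2.20715953e+00 -2.50842968e+00 -1.85009802e+00  9.07649578e+01
 -2.26026698e-02  1.36422771e+02] [ 0.49876153 -0.01934165  0.17665678] [-1.79942874e+02  9.28255544e-02  4.13701369e+01]
```

Call:
{"api": "carry_out", "payload": {"plan": [{"travel":[-0.005,-0.05,0],"angular":[0,0,-0.12],"grip":0.17},{"travel":[-0.01,-0.15,0],"angular":[0,0,-0.3],"grip":0.17},{"travel":[-0.02,-0.27,0],"angular":[0,0,-0.5],"grip":0.17},{"travel":[-0.03,-0.4,0],"angular":[0,0,-0.7],"grip":0.17},{"travel":[-0.04,-0.53,0],"angular":[0,0,-0.85],"grip":0.17},{"travel":[-0.05,-0.65,0],"angular":[0,0,-0.917],"grip":0.17},{"travel":[-0.05,-0.74,0],"angular":[0,0,-0.917],"grip":0.17},{"travel":[-0.05,-0.77,0],"angular":[0,0,-0.917],"grip":0.17}]}}

```text
time: 19.12
ee_pos: [0.4839, -0.2517, 0.1761]
tcp_rot: [-180.0, 0.1, 14.9]
wrist_force: [-0.2, 0.2, -1.3]
opening: 0.0499
grasp_force: 10.0
```

Call:
{"api": "carry_out", "payload": {"plan": [{"travel":[0,0,-0.02],"angular":[0,0,0],"grip":0.17},{"travel":[0,0,-0.05],"angular":[0,0,0],"grip":0.17},{"travel":[0,0,-0.07],"angular":[0,0,0],"grip":0.17},{"travel":[0,0,-0.07],"angular":[0,0,0],"grip":0.17},{"travel":[0,0,-0.07],"angular":[0,0,0],"grip":0.17}]}}

```text
time: 19.53
ee_pos: [0.4852, -0.247, 0.1556]
tcp_rot: [-179.9, 0.1, 15.2]
wrist_force: [-0.2, 0.6, -0.9]
opening: 0.0501
grasp_force: 10.0
```

```bash
python3 seg.py 12 >/dev/null; python3 - <<'E'
from h import *
from workcell import monitor
o=monitor.get_obs();print(o["ee_pos"],o["tcp_rot"],o["opening"])
s=load("side12")
u0,v0=340,90
y=np.array([np.cos(np.radians(105.1)),np.sin(np.radians(105.1)),0])
T=o["ee_pos"]-[0,0,.048]
print([((proj(s,T+y*k)-[u0,v0])*8).round() for k in(.026,0,-.026)])
H=np.array([.4832,-.2434,.051]);x=np.array([np.cos(np.radians(15.1)),np.sin(np.radians(15.1)),0])
print("rim",[((proj(s,H+y*a*.037+x*b*.017)-[u0,v0])*8).round() for a,b in((1,1),(1,-1),(-1,-1),(-1,1))])
cv2.imwrite("pics/10.png",crop({"frame":cv2.convertScaleAbs(s["frame"],alpha=1.8)},u0,v0,60,75,8))
E
```

```text
[ 0.4856108  -0.24742938  0.15652822] [-1.79986154e+02  3.19049908e-02  1.51667091e+01] 0.0500688910569658
[array([222., 396.]), array([239., 349.]), array([255., 302.])]
rim [array([126., 551.]), array([231., 580.]), array([276., 443.]), array([175., 417.])]
```

View pics/10.png

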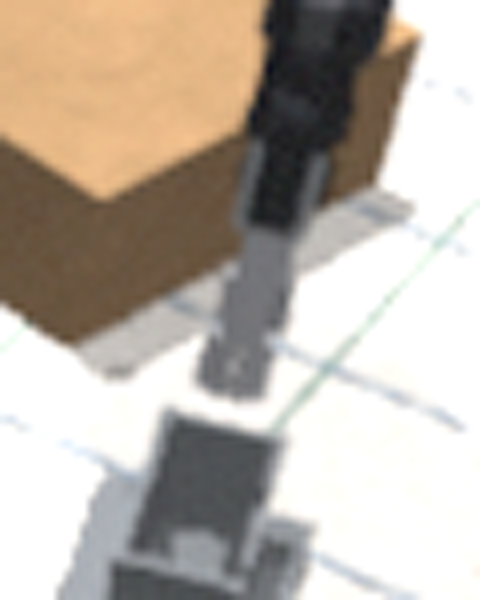

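The tongs hang in the gripper as they did after pickup: near jaw at (233,390), over the rim at (165–285, 410–580). I'll lower them into the well.

Call:
{"api": "carry_out", "payload": {"plan": [{"travel":[-0.001,-0.002,-0.06],"angular":[0,0,0],"grip":0.17},{"travel":[-0.001,-0.002,-0.12],"angular":[0,0,0],"grip":0.17},{"travel":[-0.001,-0.002,-0.16],"angular":[0,0,0],"grip":0.17},{"travel":[-0.001,-0.002,-0.19],"angular":[0,0,0],"grip":0.17},{"travel":[-0.001,-0.002,-0.21],"angular":[0,0,0],"grip":0.17},{"travel":[-0.001,-0.002,-0.23],"angular":[0,0,0],"grip":0.17},{"travel":[-0.001,-0.002,-0.25],"angular":[0,0,0],"grip":0.17},{"travel":[-0.001,-0.002,-0.25],"angular":[0,0,0],"grip":0.17}]}}

```text
time: 20.3
ee_pos: [0.4849, -0.2487, 0.0804]
tcp_rot: [-179.9, 0.1, 15.1]
wrist_force: [-0.1, -0.2, -1.3]
opening: 0.0502
grasp_force: 10.0
```

Call:
{"api": "carry_out", "payload": {"plan": [{"travel":[0,0.001,-0.015],"angular":[0,0,0],"grip":0.17},{"travel":[0,0.001,-0.03],"angular":[0,0,0],"grip":0.17},{"travel":[0,0.001,-0.045],"angular":[0,0,0],"grip":0.17},{"travel":[0,0.001,-0.055],"angular":[0,0,0],"grip":0.17},{"travel":[0,0.001,-0.065],"angular":[0,0,0],"grip":0.17},{"travel":[0,0.001,-0.065],"angular":[0,0,0],"grip":0.17}]}}

```text
time: 20.8
ee_pos: [0.4848, -0.2484, 0.061]
tcp_rot: [-179.9, 0.1, 15.1]
wrist_force: [-1.3, 0.1, -0.9]
opening: 0.0498
grasp_force: 10.0
```

Call:
{"api": "carry_out", "payload": {"plan": [{"travel":[0,0,-0.004],"angular":[0,0,0],"grip":0.17},{"travel":[0,0,-0.008],"angular":[0,0,0],"grip":0.17},{"travel":[0,0,-0.008],"angular":[0,0,0],"grip":0.17},{"travel":[0,0,-0.008],"angular":[0,0,0],"grip":0.17}]}}

```text
time: 21.13
ee_pos: [0.4851, -0.2486, 0.0594]
tcp_rot: [-180.0, 0.0, 15.1]
wrist_force: [-0.0, -0.1, -0.8]
opening: 0.05
grasp_force: 10.0
```

Call:
{"api": "carry_out", "payload": {"plan": [{"travel":[0,0,-0.004],"angular":[0,0,0],"grip":0.17},{"travel":[0,0,-0.007],"angular":[0,0,0],"grip":0.17},{"travel":[0,0,-0.007],"angular":[0,0,0],"grip":0.17}]}}

```text
time: 21.38
ee_pos: [0.4855, -0.2486, 0.0581]
tcp_rot: [180.0, -0.0, 15.1]
wrist_force: [-1.0, 1.4, 4.7]
opening: 0.0502
grasp_force: 7.4
```

Floor contact at 0.0581, the same height as at pickup. I'll release gently and rise.

Call:
{"api": "carry_out", "payload": {"plan": [{"travel":[0,0,0.003],"angular":[0,0,0],"grip":0.2},{"travel":[0,0,0.003],"angular":[0,0,0],"grip":0.25},{"travel":[0,0,0.003],"angular":[0,0,0],"grip":0.5},{"travel":[0,0,0.003],"angular":[0,0,0],"grip":0.8},{"travel":[0,0,0.003],"angular":[0,0,0],"grip":0.9},{"travel":[0,0,0.003],"angular":[0,0,0],"grip":0.9}]}}

```text
time: 21.88
ee_pos: [0.4851, -0.2485, 0.0581]
tcp_rot: [-180.0, 0.1, 15.1]
wrist_force: [0.8, -0.4, 0.9]
opening: 0.081
grasp_force: 0.0
```

Call:
{"api": "carry_out", "payload": {"plan": [{"travel":[0,0,0.06],"angular":[0,0,0],"grip":0.9},{"travel":[0,0,0.14],"angular":[0,0,0],"grip":0.9},{"travel":[0,0,0.25],"angular":[0,0,0],"grip":0.9},{"travel":[0,0,0.36],"angular":[0,0,0],"grip":0.9},{"travel":[0,0,0.47],"angular":[0,0,0],"grip":0.9},{"travel":[0,0,0.5],"angular":[0,0,0],"grip":0.9},{"travel":[0,0,0.5],"angular":[0,0,0],"grip":0.9},{"travel":[0,0,0.5],"angular":[0,0,0],"grip":0.9}]}}

```text
time: 22.55
ee_pos: [0.4853, -0.2487, 0.2077]
tcp_rot: [-180.0, 0.0, 15.1]
wrist_force: [0.9, 0.8, -0.6]
opening: 0.0815
grasp_force: 0.0
```

```bash
python3 seg.py 13; python3 - <<'E'
from h import *
s=load("side13")["frame"];a=load("side0")["frame"]
d=cv2.absdiff(s,a).max(2)
# compare tongs region, rolls/hub/holder, excluding gripper above row 118
sub=d[121:185,350:385]; print((sub>40).sum(), np.argwhere(sub>40)[:10].tolist())
# match shift of tongs patch
g=lambda f:cv2.cvtColor(f,cv2.COLOR_RGB2GRAY)
tp=g(a)[122:146,360:380]; r=cv2.matchTemplate(g(s)[116:152,354:386],tp,cv2.TM_CCOEFF_NORMED); print(cv2.minMaxLoc(r),"expected loc (6,6)")
E
```

```text
[ 0.48527665 -0.24866558  0.20774269] [-1.79987391e+02  3.76101181e-02  1.50897993e+01] 0.08150170830222095 0.0 [ 0.90657357  0.82442171 -0.56538102]
side [([254, 165, 35, 29, 442], [271.6, 178.2]), ([176, 253, 9, 11, 77], [179.8, 257.6]), ([223, 258, 8, 11, 78], [226.6, 262.9]), ([266, 282, 9, 12, 90], [270.0, 287.4])]
top [([277, 172, 4, 5, 15], [278.2, 174.1]), ([285, 173, 4, 5, 15], [286.3, 174.7]), ([293, 174, 4, 4, 15], [294.4, 175.4]), ([184, 176, 5, 5, 19], [185.6, 178.0]), ([284, 180, 4, 6, 19], [285.6, 182.6]), ([292, 181, 4, 6, 16], [293.5, 183.5]), ([275, 189, 4, 4, 13], [276.6, 190.4]), ([283, 189, 4, 5, 17], [284.6, 190.9]), ([291, 189, 5, 6, 18], [292.9, 191.5]), ([197, 205, 5, 5, 19], [199.0, 206.6]), ([200, 238, 5, 5, 21], [202.1, 240.0])]
4 [[49, 34], [62, 34], [63, 33], [63, 34]]
(-0.279960960149765, 0.9863325953483582, (0, 0), (6, 6)) expected loc (6,6)
```

Tongs stand exactly as before, and the tube sits home and upright. Handing in.

```bash
python3 -c "
from workcell import ticket;print(ticket.job_done())"
```

```text
the job is handed in; nothing more can be done
None
```

I moved the tube with the tongs into the empty metal holder, pressed it onto its stop at about 14 N, let it go, stood the tongs fully down in the grey holder, and handed the job in after about 23 s of robot time.

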